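# Peel the top pan off the stuck stack and show its tag to the reader

### The job

Take the yellow hold-down strap off the stack of steel pans and hang it over the bar of the grey stand, straddling the bar and let go. The pans stick together: then peel the top pan off by raising its blue corner ear first, tilting it up clearly while the opposite corner still rests on the stack, so that the rest of the stack stays standing on the worktop where it is. Carry the pan to the black reader and finish still holding it there, steady and level, with the tag in the middle of its underside a few centimetres above the middle of the reader, not touching it; leave the other things alone.

Things in the scene. Friction and masses are not known exactly. Their poses are not given: they have to be found in the camera images.
- stack: the four pressed stainless pans that stay, nested and stuck fast as one loose piece: 102 mm square, rounded corners, 84 mm high to the top rim, 0.7 kg. Origin: centre of the underside on the worktop; x, y along the sides. Each pan has a blue ear at its -x,-y corner; the ears stand above one another at 16 mm spacing as a blue column
- stack_far (a point): top of the stack's rim (z = 84 mm over the stack's origin) at its +x,+y corner, across from the ears; the peel hinges there
- pan: the top pan, stainless, 0.15 kg, 102 mm square, 36 mm high; its 16 mm collar rests on the rim below, its lower part sits inside; origin: centre of the underside, at first 64 mm above the stack's, same axes. A sprung nub inside each corner of the pan below holds it with about 2.5 N until that corner has been drawn some 6 mm off; tilted 0.2 rad about its far corner it is free of all four
- pan_lug (a point): middle of the top face of the top pan's blue ear, an upright block just outside its -x,-y corner, 15 mm high: 9 mm thick along the diagonal (grip across this, one finger over the pan's inside, one outside), 26 mm wide. The pan's own rim lies 13 mm below this point, the next pan's ear 16 mm below: fingertips no deeper than about 11 mm below it. It is 69.5 mm from the pan's centre line
- pan_far (a point): underside of the top pan's collar at its +x,+y corner, across from the ear; it rests at stack_far
- pan_tag (a point): centre of the white round ID tag (28 mm) in the middle of the pan's underside; equal to the pan's origin
- strap: yellow steel strap, 18 mm wide (along y), 3 mm thick, 0.12 kg, lying along x over the top pan. Shoulders to x = -59 and 59 mm rest on the pan's rim, legs hang from their ends to z = -43 mm; in the middle an upright inverted U (handle), 30 mm wide outside along x, 24 inside, top at z = 37 mm, open in y and below. Grip the U across its x faces. Origin: middle of the shoulders' underside
- strap_top (a point): middle of the top face of the strap's U, 37 mm above the strap's origin
- strap_saddle (a point): middle of the underside of the top of the strap's U, 34 mm above the strap's origin; when hung it lies on the bar
- stand: fixed stand: grey base plate 85 x 220 x 12 mm, two posts 184 mm apart along its y and a level steel bar between them. Origin: centre of the underside; the bar runs along y
- stand_bar (a point): middle of the bar on its centre line: bar 12 mm in diameter along the stand's y, centre 150 mm above the worktop, free for 80 mm to either side of this point
- reader: fixed black wedge-shaped card reader, 64 x 50 x 29 mm; origin: centre of the underside on the worktop. The tall white instrument behind it and behind the stand is solid: its front is at about x = 0.6 m in the robot's frame, from y = 0.1 m to the right; keep hand and pan in front of it
- reader_top (a point): point 29 mm above the middle of the reader's underside, level with its highest edge
- bottle: bystander: white reagent bottle, 68 mm in diameter, 166 mm high, origin under its centre
- pen: bystander: black marker, 126 x 12 x 14 mm, lying
- jar: bystander: gold-coloured jar, 51 mm in diameter, 68 mm high
- pot_green: bystander: sample pot with green lid, 57 mm in diameter, 58 mm high
- pot_red: bystander: sample pot with red lid, 57 mm in diameter, 58 mm high
- boat_a: bystander: white porcelain combustion boat, 12 x 70 x 9 mm
- boat_b: bystander: white porcelain combustion boat, 12 x 70 x 9 mm
There are look-alikes about, which are no part of the job. What is shaped like the strap but red is not meant.

How it is judged:
By the outcome, as a careful person would: the job done as asked, in the order asked, and still so for the second after the job is handed in, while the arm keeps its last pose, push and grip.
It also fails if it takes over 66 s, if anything falls off the work surface, if the arm or the gripper's body presses on something with over 40 N, if the wrist force passes 120 N, or if a joint passes its speed limit or range.

### The arm

A 6-joint arm with a two-finger parallel gripper is mounted at the origin on a cart in front of the work surface, level with it; the furniture and walls round the work are solid. World frame = base frame: x ahead of the robot, y to its left, z up, the work surface at z = 0. Lengths are in m, angles in rad, forces in N, time in s.
With the tool pointing down it reaches from about 0.4 to 0.925 m from the base axis. Payload 3.4 kg.
Tool frame: the origin (TCP) lies at the very end of the fingers, on their centre line; the grasp point (between the pads) lies manip.grip_point_offset behind it (manip.grip_point_offset is the distance from the TCP to the grasp point, in m); z points along the fingers, y is the line along which they close (so a half turn about z gives the same grasp; the last joint's range is limited). The gripper opens to 85 mm and grips with 20 to 120 N. Pads are 22 mm wide; open, the fingers measure 114 mm over their backs; the gripper's body (76 mm by 85 mm) begins 54 mm behind the grasp point. The pads swing forward as they close: fully open they stand 13 mm farther back than shut.
Start: joints at [1.196, 0.307, 1.506, -0, 1.328, -0.073], TCP at [0.171, 0.549, 0.231] pointing down, gripper open.
Joint ranges: [-3.12, 3.12], [-1.05, 2.28], [0.14, 2.33], [-1.42, 4.57], [0.1, 2.73], [-2.68, 2.68]. Speed limits (rad/s): [2.57, 2.57, 3.14, 3.14, 3.14, 3.14].

### API

Orientations are given as a unit quaternion [w, x, y, z].
In Python, from station import manip, imaging gives the robot as it stands. The module is installed in compiled form; this text tells all that it offers.
- The arm moves only by the tool servo_tool, never from a script. Its argument "series" is text: rows parted by semicolons, each of 7 numbers parted by spaces: the finger opening in cm, from 0 to 8.54, then the shift along the tool's x, y, z in cm, then the turn, a rotation vector about the tool's x, y, z in degrees. In form: gripper tx ty tz rx ry rz; .... A call has 1 to 8 rows; each row shifts and turns the commanded pose from where the row before left it, along the tool's axes as they then stand; what a row does not reach is not made up. A row lasts 1/8 s, in which the tool goes at most 62.5 mm and 10.7 degrees, less where a joint would pass 70% of its speed; a pose out of reach is approached as far as the arm can. A call is refused whole if a number of a shift passes 6.25 or a number of a turn 10.7, either way. A call with a gripper value outside its range is refused whole. The fingers move at their own pace and stop on an object; "squeeze" is the grip in N (left out, the last holds). Time passes only in rows, so rows that do not move let the fingers close. It gives the time, the measured TCP pose, the force and the opening at its end, in the units of the state.
- manip.state(): the state, without advancing time (a new reading comes with each control period).
- imaging.get_image(name): name is "side" or "top"; returns a dict with "color" (400x640x3 uint8, blue, green, red), "fx", "fy", "cx", "cy" (pixels), "position" and "orientation" of the camera in the world. Camera axes: x right, y up, looking along -z (the intrinsics and any distortion apply to the point x, -y, -z); pixel columns grow to the right and rows downward; lengths in m; the calibration is good to about 2 mm. A picture is of the moment at which its call begins. There is no depth.
- manip.finish_job(): hands the job in, once; it reports no verdict.
The state is a dict: "time_s": time; "joint_positions": joint angles; "qd": joint speeds; "effort": joint torques, N m; "eef_pos": TCP position; "tool_rot": TCP orientation; "wrist_force": force on the tool from outside, world axes, zero at the start; "ft_torque": the same for the moment, N m; "gripper_width": finger opening in m.
Only numpy, scipy, OpenCV 4.12 (cv2) and the standard library are available. Lean on these libraries where they do the work, as an engineer would, in place of code of your own. Each camera call takes 0.05 s, during which the arm holds its last target. There are 200 camera calls.

## Working session

There is one attempt and no reset: what is moved stays moved. The work goes in short steps, Python scripts to look and compute and a tool call to move; the robot and the scene stay as the last step left them, time stands still between calls to the robot, and variables do not carry over. Pictures are saved under pics/ and viewed, on a budget of 10 in all, crops included, one or two more only if the job needs it, and the job is handed in when it is done.

Besides the shell and the picture viewer there is one more tool, called by a JSON object that holds its "op" and its "data", one argument or row to a line. servo_tool: Moves the arm, as the interface text tells. Its arguments: {"type":"object","properties":{"series":{"type":"string"},"squeeze":{"type":"number"}},"required":["series"]}

```bash
mkdir -p pics; cat > h.py <<'E'
import numpy as np, cv2, json
from scipy.spatial.transform import Rotation as R
def rot(q): return R.from_quat([q[1],q[2],q[3],q[0]])
def snap(n,f):
    from station import imaging
    d=imaging.get_image(n); cv2.imwrite(f'pics/{f}.png',d['color'])
    json.dump({k:np.asarray(v).tolist() for k,v in d.items() if k!='color'},open(f'pics/{n}.json','w'))
    return d
def cam(n): return json.load(open(f'pics/{n}.json'))
def ray(n,u,v):
    c=cam(n); d=np.array([(u-c['cx'])/c['fx'],-(v-c['cy'])/c['fy'],-1])
    return np.array(c['position']),rot(c['orientation']).apply(d)
def atz(n,u,v,z):
    p,d=ray(n,u,v); return p+d*(z-p[2])/d[2]
def proj(n,P):
    c=cam(n); q=rot(c['orientation']).inv().apply(np.atleast_2d(P)-np.array(c['position']))
    return np.c_[c['cx']+c['fx']*q[:,0]/-q[:,2],c['cy']-c['fy']*q[:,1]/-q[:,2]]
def tri(a,b):
    # a,b: (cam,u,v)
    p,d=ray(*a);q,e=ray(*b); d/=np.linalg.norm(d);e/=np.linalg.norm(e)
    s=np.linalg.lstsq(np.c_[d,-e],q-p,rcond=None)[0]
    A=p+s[0]*d;B=q+s[1]*e; return (A+B)/2,np.linalg.norm(A-B)
E
python3 - <<'E'
from h import *
from station import manip
for n in('side','top'):
    d=snap(n,n+'1'); print(n,{k:np.round(v,4).tolist() for k,v in d.items() if k!='color'})
print(manip.state(),manip.grip_point_offset)
E
```

```text
side {'fx': 402.601, 'fy': 402.601, 'cx': 323.6739, 'cy': 200.374, 'position': [0.6359, 1.1302, 0.799], 'orientation': [0.0034, 0.0111, 0.493, 0.8699]}
top {'fx': 407.7521, 'fy': 407.7521, 'cx': 322.631, 'cy': 201.1694, 'position': [0.4743, 0.01, 1.3052], 'orientation': [-0.7022, -0.043, 0.0248, 0.7102]}
{'time_s': 0.1, 'joint_positions': array([ 1.19548563e+00,  3.07476723e-01,  1.50756884e+00, -4.17663816e-05,
        1.32840423e+00, -7.35297937e-02]), 'qd': array([ 9.14361795e-04, -2.31684280e-03, -2.53646985e-03,  9.39637188e-04,
        8.28591648e-05,  1.43921234e-03]), 'effort': array([ 2.54440900e-03, -4.58525813e+01, -2.52609551e+01, -2.63243437e-04,
        5.61124893e-03,  2.58315907e-05]), 'eef_pos': array([0.17071943, 0.54839687, 0.23047561]), 'tool_rot': array([-1.86885095e-04,  1.50313489e-01,  9.88637948e-01, -9.09794168e-04]), 'wrist_force': array([-0.58095652,  0.27695988, -0.27663615]), 'ft_torque': array([-0.0456717 ,  0.01004413, -0.00978456]), 'gripper_width': 0.08512581683544374} 0.0187
```

View pics/side1.png

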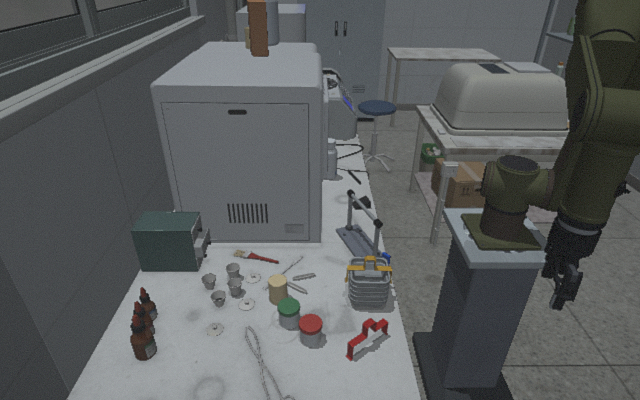

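View pics/top1.png

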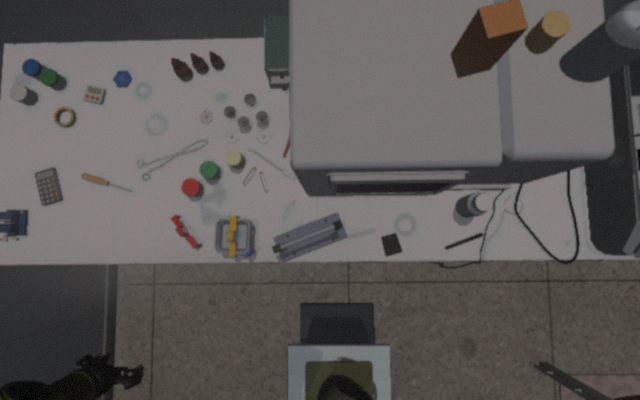

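The side view shows the stack near (369,285) with the blue ear at (386,256), the stand bar from (350,195) to (378,222) and the reader near (360,202). In the top view the stack is at (236,238), the stand at (310,236) and the reader at (391,244). I'll enlarge both.

```bash
python3 - <<'E'
from h import *
def up(f,x,y,w,h,s):
    im=cv2.resize(cv2.imread(f)[y:y+h,x:x+w],None,fx=s,fy=s,interpolation=cv2.INTER_CUBIC)
    im=cv2.convertScaleAbs(im,alpha=1.4,beta=10)
    for i in range(0,w,10): 
        cv2.line(im,(i*s,0),(i*s,4 if i%50 else 9),(0,255,0),1); 
        if i%20==0: cv2.putText(im,str(x+i),(i*s,18),0,.35,(0,0,255),1)
    for i in range(0,h,10):
        cv2.line(im,(0,i*s),(4,i*s),(0,255,0),1)
        if i%20==0: cv2.putText(im,str(y+i),(6,i*s+4),0,.35,(0,0,255),1)
    return im
a=up('pics/top1.png',205,205,130,65,6)   #780x390
b=up('pics/top1.png',370,225,40,35,5)
cv2.imwrite('pics/c1.png',cv2.copyMakeBorder(np.vstack([a,cv2.copyMakeBorder(b,0,0,0,780-b.shape[1],0)]),0,0,0,0,0))
cv2.imwrite('pics/c2.png',up('pics/side1.png',325,180,80,135,4) if 0 else up('pics/side1.png',325,185,90,120,5))
E
```

```text
(no output)
```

View pics/c1.png

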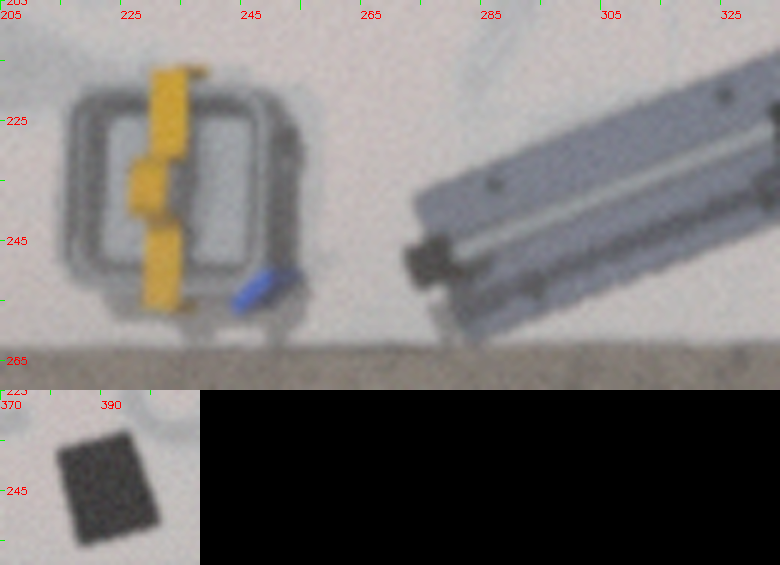

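View pics/c2.png

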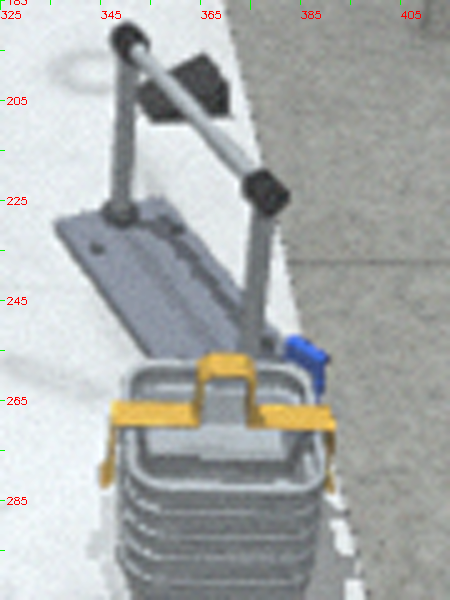

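```bash
cat > fit.py <<'E'
from h import *
from scipy.optimize import least_squares
def place(p,L): 
    c,s=np.cos(p[2]),np.sin(p[2]); L=np.atleast_2d(L).astype(float)
    return np.c_[p[0]+c*L[:,0]-s*L[:,1],p[1]+s*L[:,0]+c*L[:,1],L[:,2]]
T=lambda x,y,s=6,o=(205,205):(o[0]+x/s,o[1]+y/s)
S=lambda x,y:(325+x/5,185+y/5)
def fit(obs,p0,fz=None):
    n=[o[0] for o in obs];uv=np.array([o[1] for o in obs]);L=np.array([o[2] for o in obs])
    f=lambda p:np.concatenate([proj(n[i],place(p,L[i]))[0]-uv[i] for i in range(len(n))])
    r=least_squares(f,p0,loss='soft_l1'); print(np.round(r.x,4)); print(np.round(r.fun.reshape(-1,2),1).tolist()); return r.x
if __name__=='__main__':
    print('strap'); st=fit([('top',T(151,69),(.059,.009,.103)),('top',T(188,69),(.059,-.009,.103)),('top',T(143,310),(-.059,.009,.103)),('top',T(181,310),(-.059,-.009,.103)),
     ('top',T(148.5,186),(0,0,.137)),('side',S(113,402),(.059,-.009,.103)),('side',S(110,425),(.059,.009,.103)),('side',S(333,407),(-.059,-.009,.103)),('side',S(335,428),(-.059,.009,.103)),('side',S(226,366),(0,0,.137))],[.47,.28,0])
    print('lug',tri(('top',*T(254,291)),('side',*S(307,350))))
    for z in(.1,.113): print(atz('top',*T(254,291),z),atz('side',*S(307,350),z))
    print('bar left',tri(('top',*T(430,262)),('side',*S(265,193)))); print(atz('top',*T(430,262),.15),atz('side',*S(265,193),.15),atz('side',*S(130,40),.15))
    print('stand base corner',[atz('top',u,v,.012)[:2].round(4).tolist() for u,v in (T(413,192),T(475,345),(339,214),(346,235))])
    print('reader'); rc=[T(57,60,5,(370,225)),T(130,42,5,(370,225)),T(160,134,5,(370,225)),T(82,155,5,(370,225))]
    print([atz('top',*r,.02).round(4).tolist() for r in rc],[atz('side',*S(*p),.02).round(4).tolist() for p in((138,85),(205,55),(230,100),(150,122))])
E
python3 fit.py
python3 - <<'E'
from h import *
def up(f,x,y,w,h,s):
    im=cv2.resize(cv2.imread(f)[y:y+h,x:x+w],None,fx=s,fy=s,interpolation=cv2.INTER_CUBIC)
    return cv2.convertScaleAbs(im,alpha=1.4,beta=10)
from fit import *
import sys
E
```

```text
strap
[ 0.4893  0.3094 -0.0239]
[[-0.5, -0.2], [-0.6, -0.2], [-0.6, -0.4], [-0.8, -0.3], [-0.7, 0.1], [-0.4, -1.0], [0.5, -1.2], [-0.1, -1.3], [0.4, -1.0], [0.4, -1.4]]
lug (array([0.43824344, 0.262837  , 0.10598632]), np.float64(0.0002246908950832491))
[0.43817463 0.26407816 0.1       ] [0.43642259 0.2553546  0.1       ]
[0.43856435 0.26133758 0.113     ] [0.44013239 0.27162537 0.113     ]
bar left (array([0.45246188, 0.17074744, 0.1472805 ]), np.float64(0.00011728070185961288))
[0.45245545 0.17037965 0.15      ] [0.45328558 0.17474527 0.15      ] [ 0.51778565 -0.00112056  0.15      ]
stand base corner [[0.4867, 0.1986], [0.4063, 0.1658], [0.5573, -0.0089], [0.4906, -0.0301]]
reader
[[0.4831, -0.1403, 0.02], [0.4939, -0.1861, 0.02], [0.4366, -0.2032, 0.02], [0.424, -0.1545, 0.02]] [[0.4932, -0.16, 0.02], [0.438, -0.2051, 0.02], [0.4265, -0.1391, 0.02], [0.4886, -0.1079, 0.02]]
```

```bash
sed -i 's|^T=.*|T=lambda x,y,s=6,o=(205,205):(o[0]+(x+.5)/s-.5,o[1]+(y+.5)/s-.5)|; s|^S=.*|S=lambda x,y:(325+(x+.5)/5-.5,185+(y+.5)/5-.5)|' fit.py
cat > plan.py <<'E'
# rows(target pos, target R, n): tool-frame rows from the measured pose
from h import *
def down(psi): # closing axis (tool y) at world angle psi, tool z down
    y=np.array([np.cos(psi),np.sin(psi),0]);z=np.array([0,0,-1.]);return R.from_matrix(np.c_[np.cross(y,z),y,z])
def rows(p,r,n,cur=None):
    if cur is None:
        from station import manip
        s=manip.state(); cur=(np.array(s['eef_pos']),rot(s['tool_rot']))
        print('t',round(s['time_s'],2),'p',np.round(cur[0],4),'F',np.round(s['wrist_force'],1),'w',round(s['gripper_width'],4))
    P,Q=cur; rv=(Q.inv()*r).as_rotvec()
    for i in range(n):
        Qi=Q*R.from_rotvec(rv*i/n)
        print(np.round(np.r_[Qi.inv().apply((np.array(p)-P)/n)*100,np.degrees(rv/n)],2).tolist())
    return np.array(p),r
E
python3 fit.py; python3 - <<'E'
from h import *
from fit import *
def up(f,x,y,w,h,s,polys):
    im=cv2.resize(cv2.imread(f'pics/{f}1.png')[y:y+h,x:x+w],None,fx=s,fy=s,interpolation=cv2.INTER_CUBIC)
    im=cv2.convertScaleAbs(im,alpha=1.4,beta=10)
    for P in polys:
        q=((proj(f,P)+.5-[x,y])*s-.5)
        cv2.polylines(im,[np.round(q*16).astype(np.int32)],True,(0,0,255),1,cv2.LINE_AA,4)
    return im
st=(.4885,.3095,-.024); pan=(.4885,.3105,-.024); sd=(.485,.0835,.366); rd=(.4595,-.171,.27)
a=np.linspace(0,2*np.pi,48,endpoint=False)
sq=lambda z,h=.051,r=.014: np.array([[np.sign(np.cos(t))*(h-r)+r*np.cos(t),np.sign(np.sin(t))*(h-r)+r*np.sin(t),z] for t in a+.01])
box=lambda x0,x1,y0,y1,z: np.array([[x0,y0,z],[x1,y0,z],[x1,y1,z],[x0,y1,z]])
d=np.array([-1,-1,0])/2**.5;e=np.array([1,-1,0])/2**.5
ear=np.array([d*(.0695+i*.0045)+e*j*.013+[0,0,.113] for i,j in((-1,-1),(-1,1),(1,1),(1,-1))])
P=[place(st,box(-.059,.059,-.009,.009,.103)),place(st,box(-.015,.015,-.009,.009,.137)),place(pan,sq(.1)),place(pan,ear),
 place(sd,box(-.006,.006,-.085,.085,.15)),place(sd,box(-.0425,.0425,-.11,.11,.012)),place(rd,box(-.032,.032,-.025,.025,.0)),place(rd,box(-.032,.032,-.025,.025,.029))]
A=up('top',210,205,200,62,4,P); B=up('side',330,185,75,120,4,P)
A=np.vstack([A,np.zeros((B.shape[0]-A.shape[0],800,3),np.uint8)])
A[250:,:]=0
b2=up('side',330,185,75,85,4,P)
C=np.zeros((600,800,3),np.uint8); C[:248]=A[:248]; C[250:590,:300]=b2
C[250:590,310:760]=up('side',345,240,45,34,10,P)
cv2.imwrite('pics/ov1.png',C)
E
```

```text
strap
[ 0.4905  0.31   -0.0234]
[[-0.3, -0.2], [-0.4, -0.1], [-0.3, -0.3], [-0.6, -0.2], [-0.5, 0.1], [-0.4, -0.5], [0.5, -0.6], [-0.1, -0.8], [0.4, -0.5], [0.4, -0.8]]
lug (array([0.43959136, 0.26363506, 0.10800628]), np.float64(9.315727211621127e-05))
[0.4394054  0.26532255 0.1       ] [0.43726967 0.25359849 0.1       ]
[0.43978185 0.26256855 0.113     ] [0.44096372 0.26990191 0.113     ]
bar left (array([0.45379186, 0.17163597, 0.14926227]), np.float64(0.0003428571026798047))
[0.45363586 0.1715612  0.15      ] [0.45416943 0.17270708 0.15      ] [ 0.51889262 -0.00371901  0.15      ]
stand base corner [[0.488, 0.1999], [0.4076, 0.1671], [0.5573, -0.0089], [0.4906, -0.0301]]
reader
[[0.4844, -0.1391, 0.02], [0.4952, -0.1849, 0.02], [0.4378, -0.202, 0.02], [0.4253, -0.1533, 0.02]] [[0.4945, -0.1629, 0.02], [0.4392, -0.2082, 0.02], [0.4276, -0.1419, 0.02], [0.4898, -0.1107, 0.02]]
```

View pics/ov1.png

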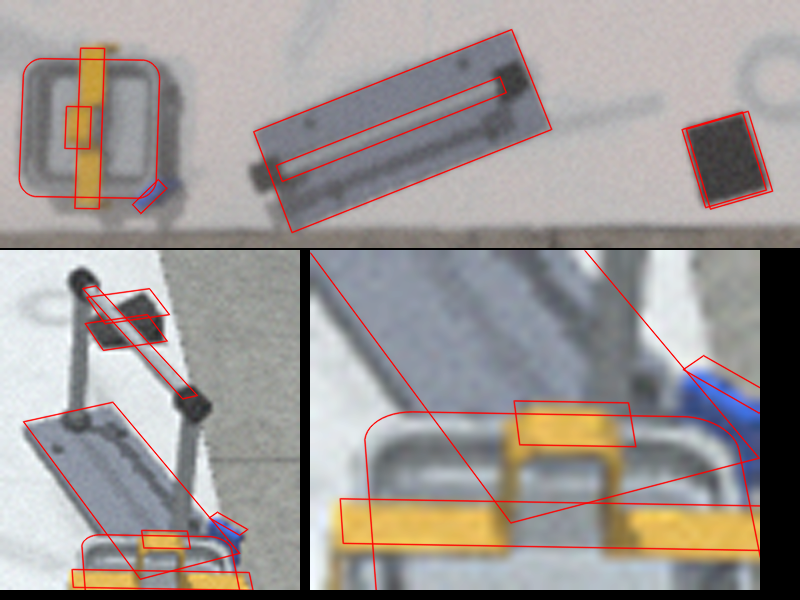

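The overlay fits to within about 1 px: strap, pan and ear, stand base and bar, and the reader outline. Next is the move above the strap handle.

```bash
python3 - <<'E'
from plan import *
c=rows([.489,.310,.18],down(-.024),8)
E
```

```text
t 0.1 p [0.1707 0.5484 0.2305] F [-0.6  0.3 -0.3] w 0.0851
[-4.68, -1.66, 0.63, -0.01, 0.01, 9.26]
[-4.89, -0.89, 0.63, -0.01, 0.01, 9.26]
[-4.97, -0.09, 0.63, -0.01, 0.01, 9.26]
[-4.92, 0.71, 0.63, -0.01, 0.01, 9.26]
[-4.74, 1.5, 0.63, -0.01, 0.01, 9.26]
[-4.44, 2.24, 0.63, -0.01, 0.01, 9.26]
[-4.02, 2.92, 0.63, -0.01, 0.01, 9.26]
[-3.5, 3.53, 0.63, -0.01, 0.01, 9.26]
```

{"op": "servo_tool", "data": {
  "series": "7 -4.7 -1.7 0.3 0 0 9.3; 7 -4.9 -0.9 0.3 0 0 9.3; 7 -5 -0.1 0.3 0 0 9.3; 7 -4.9 0.7 0.4 0 0 9.3; 7 -4.7 1.5 0.5 0 0 9.3; 7 -4.4 2.2 0.5 0 0 9.3; 7 -4 2.9 0.5 0 0 9.3; 7 -3.5 3.5 0.5 0 0 9.3",
  "squeeze": 50
}}

```text
time_s: 1.1
eef_pos: [0.4882, 0.3084, 0.1977]
tool_rot: [-0.0, 0.719, 0.695, -0.0]
wrist_force: [0.4, 0.6, -0.4]
gripper_width: 0.0698
```

{"op": "servo_tool", "data": {
  "series": "7 0 0 0 0 0 0; 7 0 0 0 0 0 0"
}}

```text
time_s: 1.35
eef_pos: [0.4868, 0.3095, 0.1978]
tool_rot: [-0.001, 0.717, 0.697, -0.001]
wrist_force: [-0.3, -0.5, 0.3]
gripper_width: 0.07
```

```bash
python3 - <<'E'
from plan import *
c=rows([.489,.310,.11],down(-.024),6)
snap('top','top2');snap('side','side2')
E
```

```text
t 1.35 p [0.4868 0.3095 0.1978] F [-0.3 -0.5  0.3] w 0.07
[0.01, 0.04, 1.46, -0.02, 0.0, -0.05]
[0.01, 0.04, 1.46, -0.02, 0.0, -0.05]
[0.01, 0.04, 1.46, -0.02, 0.0, -0.05]
[0.01, 0.04, 1.46, -0.02, 0.0, -0.05]
[0.01, 0.04, 1.46, -0.02, 0.0, -0.05]
[0.01, 0.04, 1.46, -0.02, 0.0, -0.05]
```

{"op": "servo_tool", "data": {
  "series": "7 0 0.2 1.7 0 0 -0.2; 7 0 0 1.6 0 0 0; 7 0 0 1.5 0 0 0; 7 0 0 1.5 0 0 0; 7 0 0 1.5 0 0 0; 7 0 0 1 0 0 0; 7 0 0 0 0 0 0; 4 0 0 0 0 0 0"
}}

```text
time_s: 2.45
eef_pos: [0.4898, 0.3098, 0.1107]
tool_rot: [0.0, 0.716, 0.698, 0.0]
wrist_force: [-0.2, -0.1, -0.5]
gripper_width: 0.0535
```

{"op": "servo_tool", "data": {
  "series": "2.5 0 0 0 0 0 0; 2.5 0 0 0 0 0 0; 2.5 0 0 0 0 0 0; 2.5 0 0 0 0 0 0; 2.5 0 0 0 0 0 0; 2.5 0 0 0 0 0 0"
}}

```text
time_s: 3.2
eef_pos: [0.4899, 0.3099, 0.1112]
tool_rot: [0.0, 0.716, 0.698, 0.001]
wrist_force: [-0.8, -0.2, 5.4]
gripper_width: 0.0292
```

{"op": "servo_tool", "data": {
  "series": "2.5 0 0 -0.5 0 0 0; 2.5 0 0 -1 0 0 0; 2.5 0 0 -2 0 0 0; 2.5 0 0 -2.5 0 0 0; 2.5 0 0 -3 0 0 0; 2.5 0 0 -3 0 0 0; 2.5 0 0 -2 0 0 0; 2.5 0 0 0 0 0 0"
}}

```text
time_s: 4.2
eef_pos: [0.4903, 0.3101, 0.2524]
tool_rot: [0.001, 0.716, 0.698, 0.002]
wrist_force: [0.8, 0.7, -1.7]
gripper_width: 0.0288
```

```bash
python3 - <<'E'
from plan import *
P,Q=rows([.486,.0845,.27],down(.366),8)
a=snap('top','top3')['color'];b=snap('side','side3')['color']
f=lambda im,s:cv2.convertScaleAbs(cv2.resize(im,None,fx=s,fy=s,interpolation=cv2.INTER_CUBIC),alpha=1.4,beta=10)
C=np.zeros((600,800,3),np.uint8);C[:260]=f(a[203:268,205:405],4);C[260:580,:440]=f(b[185:265,320:430],4);C[260:580,450:800]=f(b[225:305,330:417],4)[:,:350] if 0 else 0
C[260:600,450:800]=f(b[210:312,325:430],10/3)[:340,:350]
cv2.imwrite('pics/c3.png',C)
E
```

```text
t 4.2 p [0.4903 0.3101 0.2524] F [ 0.8  0.7 -1.7] w 0.0288
[-2.82, 0.02, -0.23, 0.03, -0.01, -2.81]
[-2.82, -0.12, -0.23, 0.03, -0.01, -2.81]
[-2.81, -0.26, -0.23, 0.03, -0.01, -2.81]
[-2.79, -0.39, -0.22, 0.03, -0.01, -2.81]
[-2.77, -0.53, -0.22, 0.03, -0.01, -2.81]
[-2.74, -0.66, -0.22, 0.03, -0.01, -2.81]
[-2.71, -0.8, -0.22, 0.03, -0.01, -2.81]
[-2.66, -0.93, -0.22, 0.03, -0.01, -2.81]
```

View pics/c3.png

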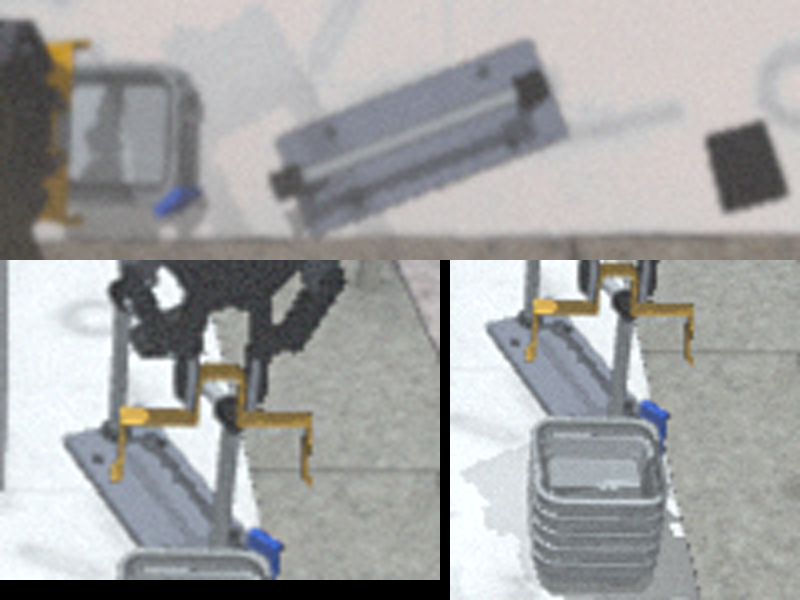

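The strap is held upright in the grip. The pan is clear, and its ear is unmoved. Next I carry it over the bar.

{"op": "servo_tool", "data": {
  "series": "2.5 -2.8 0 -0.2 0 0 -2.8; 2.5 -2.8 -0.1 -0.2 0 0 -2.8; 2.5 -2.8 -0.2 -0.2 0 0 -2.8; 2.5 -2.8 -0.4 0 0 0 -2.8; 2.5 -2.8 -0.5 0 0 0 -2.8; 2.5 -2.7 -0.7 0 0 0 -2.8; 2.5 -2.7 -0.8 0 0 0 -2.8; 2.5 -2.7 -0.9 0 0 0 -2.8"
}}

```text
time_s: 5.3
eef_pos: [0.4845, 0.0833, 0.2547]
tool_rot: [-0.001, 0.566, 0.824, -0.001]
wrist_force: [-0.3, -0.2, -1.8]
gripper_width: 0.0294
```

{"op": "servo_tool", "data": {
  "series": "2.5 0 0 0 0 0 0; 2.5 0 0 0 0 0 0; 2.5 0 0 0 0 0 0"
}}

```text
time_s: 5.68
eef_pos: [0.4856, 0.0851, 0.2559]
tool_rot: [-0.0, 0.567, 0.824, -0.0]
wrist_force: [-0.3, -0.4, -0.4]
gripper_width: 0.0292
```

```bash
python3 - <<'E'
from plan import *
P,Q=rows([.4865,.084,.18],down(.366),3)
a=snap('top','top4')['color'];b=snap('side','side4')['color']
f=lambda im,s:cv2.convertScaleAbs(cv2.resize(im,None,fx=s,fy=s,interpolation=cv2.INTER_CUBIC),alpha=1.4,beta=10)
C=np.zeros((600,800,3),np.uint8);C[:,:500]=f(b[160:280,320:420],5);C[:280,500:]=f(a[200:270,260:335],4)
cv2.imwrite('pics/c4.png',C)
E
```

```text
t 5.67 p [0.4856 0.0851 0.2559] F [-0.3 -0.4 -0.4] w 0.0292
[-0.05, 0.02, 2.53, -0.01, -0.01, -0.01]
[-0.05, 0.02, 2.53, -0.01, -0.01, -0.01]
[-0.05, 0.02, 2.53, -0.01, -0.01, -0.01]
```

View pics/c4.png

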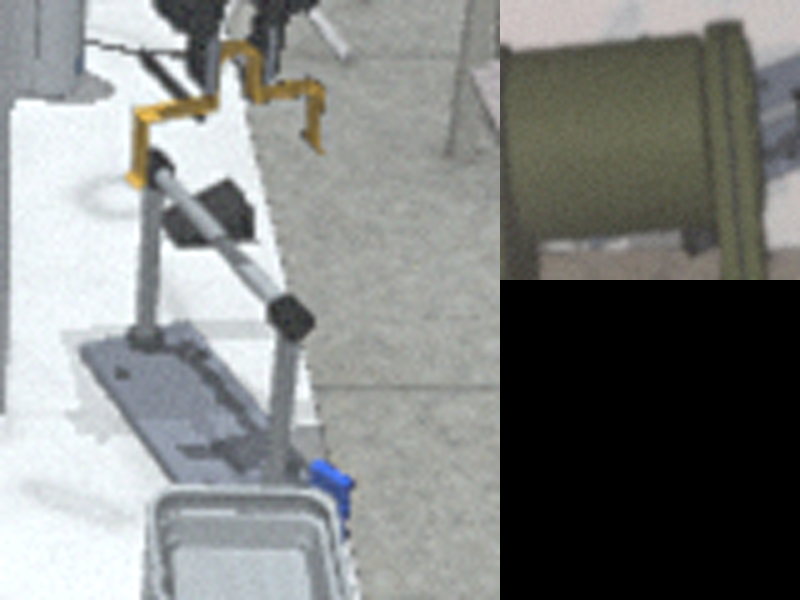

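```bash
python3 - <<'E'
from h import *
print(proj('side',[[.4856,.0851,.283],[.4537,.1716,.15],[.5189,-.0037,.15],[.4865,.084,.15]]))
s=lambda x,y:(320+(x+.5)/5-.5,160+(y+.5)/5-.5)
print(s(238,48),s(292,317),s(160,165))
# U top in plane through the TCP: solve x,z for y=.0851
p,d=ray('side',*s(238,48));print(p+d*(.0851-p[1])/d[1])
E
```

```text
[[366.67323563 168.03500644]
 [377.71177524 222.98443428]
 [350.59816761 192.60289652]
 [363.27381778 206.88569164]]
(367.2, 169.2) (378.0, 223.0) (351.6, 192.6)
[0.48380391 0.0851     0.27925826]
```

{"op": "servo_tool", "data": {
  "series": "2.5 0 0 2 0 0 0; 2.5 0 0 2 0 0 0; 2.5 0 0 2 0 0 0; 2.5 0 0 2 0 0 0; 2.5 0 0 1.5 0 0 0; 2.5 0 0 1 0 0 0; 2.5 0 0 0.5 0 0 0; 2.5 0 0 0 0 0 0"
}}

```text
time_s: 6.78
eef_pos: [0.4858, 0.0844, 0.1463]
tool_rot: [-0.0, 0.567, 0.824, -0.0]
wrist_force: [-0.0, 0.4, -1.1]
gripper_width: 0.0286
```

{"op": "servo_tool", "data": {
  "series": "2.5 0 0 0.3 0 0 0; 2.5 0 0 0.2 0 0 0; 2.5 0 0 0 0 0 0"
}}

```text
time_s: 7.15
eef_pos: [0.4857, 0.0843, 0.1413]
tool_rot: [0.0, 0.567, 0.824, 0.0]
wrist_force: [0.6, 0.1, -1.4]
gripper_width: 0.0291
```

{"op": "servo_tool", "data": {
  "series": "2.5 0 0 0.3 0 0 0; 2.5 0 0 0.2 0 0 0; 2.5 0 0 0 0 0 0"
}}

```text
time_s: 7.52
eef_pos: [0.4855, 0.0843, 0.1361]
tool_rot: [-0.0, 0.567, 0.824, -0.0]
wrist_force: [0.2, -0.6, -1.7]
gripper_width: 0.0291
```

{"op": "servo_tool", "data": {
  "series": "2.5 0 0 0.2 0 0 0; 2.5 0 0 0 0 0 0"
}}

```text
time_s: 7.78
eef_pos: [0.4856, 0.0843, 0.1342]
tool_rot: [-0.0, 0.567, 0.824, -0.0]
wrist_force: [0.5, -0.0, -1.0]
gripper_width: 0.0289
```

{"op": "servo_tool", "data": {
  "series": "2.5 0 0 0.2 0 0 0; 2.5 0 0 0 0 0 0"
}}

```text
time_s: 8.02
eef_pos: [0.486, 0.0844, 0.1331]
tool_rot: [0.0, 0.567, 0.824, 0.0]
wrist_force: [-1.3, 0.7, 4.7]
gripper_width: 0.0291
```

{"op": "servo_tool", "data": {
  "series": "2.5 0 0 0.2 0 0 0; 2.5 0 0 0 0 0 0"
}}

```text
time_s: 8.28
eef_pos: [0.486, 0.0844, 0.1329]
tool_rot: [0.001, 0.567, 0.824, 0.001]
wrist_force: [-5.5, -0.5, 19.3]
gripper_width: 0.0294
```

{"op": "servo_tool", "data": {
  "series": "2.5 0 0 -0.2 0 0 0; 3.6 0 0 0 0 0 0; 4.2 0 0 0 0 0 0; 5 0 0 0 0 0 0; 5.4 0 0 0 0 0 0; 5.4 0 0 0 0 0 0; 5.4 0 0 0 0 0 0"
}}

```text
time_s: 9.15
eef_pos: [0.4857, 0.0843, 0.1322]
tool_rot: [-0.0, 0.567, 0.824, -0.0]
wrist_force: [0.8, 0.5, 0.4]
gripper_width: 0.0541
```

{"op": "servo_tool", "data": {
  "series": "5.4 0 0 -0.5 0 0 0; 5.4 0 0 -1 0 0 0; 5.4 0 0 -2 0 0 0; 5.4 0 0 -2.5 0 0 0; 5.4 0 0 -2.5 0 0 0; 5.4 0 0 -1 0 0 0; 5.4 0 0 0 0 0 0"
}}

```text
time_s: 10.02
eef_pos: [0.4862, 0.0844, 0.2281]
tool_rot: [0.001, 0.567, 0.824, 0.001]
wrist_force: [-0.2, -0.0, -0.4]
gripper_width: 0.0538
```

```bash
python3 - <<'E'
from plan import *
lug=np.array([.4397,.2622])
P,Q=rows([*lug,.20],down(np.pi/4-.024),8)
b=snap('side','side5')['color']
f=lambda im,s:cv2.convertScaleAbs(cv2.resize(im,None,fx=s,fy=s,interpolation=cv2.INTER_CUBIC),alpha=1.4,beta=10)
cv2.imwrite('pics/c5.png',f(b[160:310,320:420],4))
E
```

```text
t 10.03 p [0.4862 0.0844 0.2281] F [-0.2 -0.  -0.4] w 0.0538
[2.28, 0.25, 0.35, 0.01, 0.01, -2.84]
[2.27, 0.36, 0.35, 0.01, 0.01, -2.84]
[2.25, 0.48, 0.35, 0.01, 0.01, -2.84]
[2.22, 0.59, 0.35, 0.01, 0.01, -2.84]
[2.19, 0.7, 0.35, 0.01, 0.01, -2.84]
[2.15, 0.8, 0.35, 0.01, 0.01, -2.84]
[2.11, 0.91, 0.35, 0.01, 0.01, -2.84]
[2.06, 1.01, 0.35, 0.01, 0.01, -2.84]
```

View pics/c5.png

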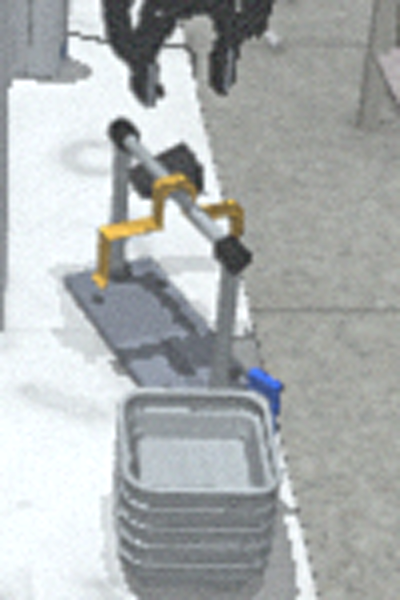

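The strap hangs straddling the middle of the bar, let go. Next I check the ear position by blue mask and move above it.

```bash
python3 - <<'E'
from h import *
from fit import place
for f in('top1','top3','side1','side5'):
    im=cv2.imread(f'pics/{f}.png'); n=f[:-1]
    x,y,w,h=(235,240,30,22) if n=='top' else (375,240,20,35)
    c=im[y:y+h,x:x+w].astype(int); wgt=np.clip(c[...,0]-c[...,2]-25,0,None)*(c[...,0]>100)
    yy,xx=np.mgrid[y:y+h,x:x+w]; k=wgt.sum(); u,v=(xx*wgt).sum()/k,(yy*wgt).sum()/k
    print(f,k,round(u,2),round(v,2),atz(n,u,v,.113).round(4),[int((wgt>20)[i].sum()) for i in range(h)])
print(proj('top',[.4392,.2624,.113]),proj('side',[.4392,.2624,.113]))
E
```

```text
top1 531 246.63 252.92 [0.4403 0.2634 0.113 ] [0, 0, 0, 0, 0, 0, 0, 0, 0, 0, 0, 2, 3, 3, 3, 2, 0, 0, 0, 0, 0, 0]
top3 501 246.61 252.85 [0.4405 0.2635 0.113 ] [0, 0, 0, 0, 0, 0, 0, 0, 0, 0, 1, 2, 3, 3, 2, 2, 0, 0, 0, 0, 0, 0]
side1 1383 385.78 254.38 [0.4414 0.2689 0.113 ] [0, 0, 0, 0, 0, 0, 0, 0, 0, 0, 0, 0, 2, 5, 4, 5, 3, 0, 0, 0, 0, 1, 0, 0, 0, 0, 0, 0, 0, 0, 0, 0, 0, 0, 0]
side5 1655 385.73 254.49 [0.4416 0.2694 0.113 ] [0, 0, 0, 0, 0, 0, 0, 0, 0, 0, 0, 0, 3, 5, 5, 5, 4, 1, 0, 0, 0, 1, 0, 0, 0, 0, 0, 0, 0, 0, 0, 0, 0, 0, 0]
[[246.97260699 253.28378189]] [[386.2318342  252.87507587]]
```

{"op": "servo_tool", "data": {
  "series": "3.6 2.3 0.2 0.2 0 0 -2.8; 3.6 2.3 0.4 0.2 0 0 -2.8; 3.6 2.2 0.5 0.2 0 0 -2.8; 3.6 2.2 0.6 0.2 0 0 -2.8; 3.6 2.2 0.7 0.4 0 0 -2.8; 3.6 2.2 0.8 0.4 0 0 -2.9; 3.6 2.1 0.9 0.5 0 0 -2.9; 3.6 2.1 1 0.5 0 0 -2.9"
}}

```text
time_s: 11.08
eef_pos: [0.4382, 0.263, 0.1997]
tool_rot: [-0.001, 0.393, 0.919, -0.001]
wrist_force: [0.5, -0.4, -0.7]
gripper_width: 0.0361
```

{"op": "servo_tool", "data": {
  "series": "3.6 0 0 0 0 0 0; 3.6 0 0 0 0 0 0; 3.6 0 0 0 0 0 0"
}}

```text
time_s: 11.45
eef_pos: [0.4394, 0.262, 0.2012]
tool_rot: [-0.0, 0.394, 0.919, -0.0]
wrist_force: [-0.9, 0.2, 1.1]
gripper_width: 0.0357
```

{"op": "servo_tool", "data": {
  "series": "3.6 0 0.1 1.5 0 0 0; 3.6 0 0 2 0 0 0; 3.6 0 0 2 0 0 0; 3.6 0 0 1.5 0 0 0; 3.6 0 0 1.2 0 0 0; 3.6 0 0 0.8 0 0 0; 3.6 0 0 0.5 0 0 0; 3.6 0 0 0.1 0 0 0"
}}

```text
time_s: 12.45
eef_pos: [0.44, 0.2635, 0.1052]
tool_rot: [0.0, 0.394, 0.919, 0.0]
wrist_force: [-0.0, 0.1, -0.0]
gripper_width: 0.0359
```

```bash
python3 - <<'E'
from plan import *
rows([.440,.263,.1035],down(.761),1)
b=snap('side','side6')['color'];a=snap('top','top6')['color']
f=lambda im,s:cv2.convertScaleAbs(cv2.resize(im,None,fx=s,fy=s,interpolation=cv2.INTER_CUBIC),alpha=1.4,beta=10)
C=np.zeros((600,800,3),np.uint8);C[:480,:480]=f(b[225:285,345:405],8);C[:320,480:]=f(a[220:270,220:270],32/5)
cv2.imwrite('pics/c6.png',C)
E
```

```text
t 12.45 p [0.44   0.2635 0.1052] F [-0.   0.1 -0. ] w 0.0359
[-0.03, -0.04, 0.17, 0.0, 0.0, 0.01]
```

View pics/c6.png

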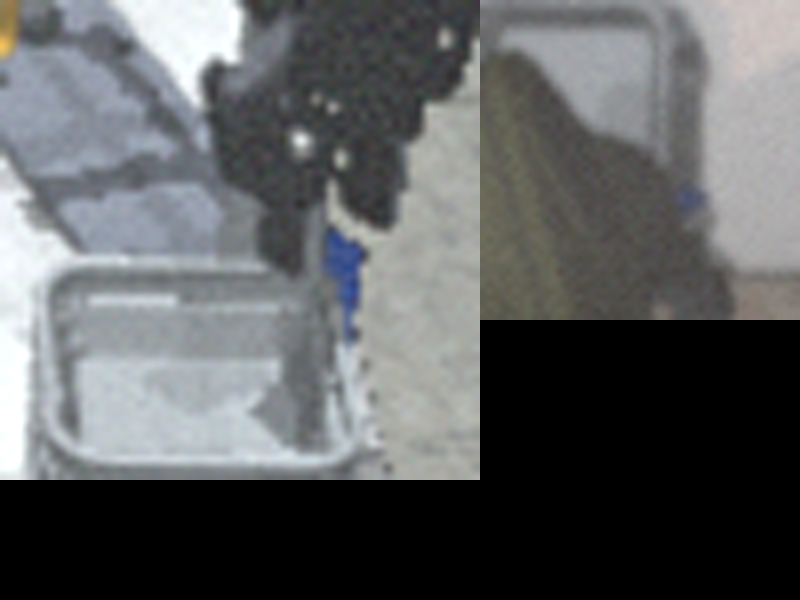

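The inner finger is over the pan's corner at (280,260 in the crop), the ear is between the fingers, and the outer finger is behind it. Closing now.

{"op": "servo_tool", "data": {
  "series": "2 0 0 0.1 0 0 0; 1.2 0 0 0 0 0 0; 0.5 0 0 0 0 0 0; 0.5 0 0 0 0 0 0; 0.5 0 0 0 0 0 0; 0.5 0 0 0 0 0 0; 0.5 0 0 0 0 0 0",
  "squeeze": 60
}}

```text
time_s: 13.42
eef_pos: [0.4402, 0.2635, 0.1047]
tool_rot: [0.0, 0.394, 0.919, 0.0]
wrist_force: [-0.4, -0.7, 5.4]
gripper_width: 0.0073
```

```bash
cat > peel.py <<'E'
from plan import *
from station import manip
import sys
s=manip.state();P=np.array(s['eef_pos']);Q=rot(s['tool_rot'])
print(s['time_s'],P,s['wrist_force'],s['gripper_width'],s['ft_torque'])
psi=.761; dg=np.array([np.cos(psi),np.sin(psi),0])
lug=np.array([.440,.263,.113]);r=.0695+float(sys.argv[1])
H=lug+dg*r;H[2]=.084
# raise the ear: rotate about the axis ax through H so that -dg side goes up
ax=np.cross([0,0,1],dg)
n=int(sys.argv[3]);th=float(sys.argv[2])
assert R.from_rotvec(ax*.1).apply(-dg)[2]>0
# rows on the arc
p,q=P,Q
for i in range(n):
    D=R.from_rotvec(ax*th/n)
    p2=H+D.apply(p-H);q2=D*q
    print(np.round(np.r_[q.inv().apply(p2-p)*100,np.degrees((q.inv()*q2).as_rotvec())],2).tolist())
    p,q=p2,q2
print('end',p,'H',H)
E
python3 peel.py .063 .32 16
```

```text
13.425 [0.44018345 0.26353722 0.10469396] [-0.42853114 -0.65935143  5.42523748] 0.00727859414669594 [-0.0744137   0.10930636 -0.03585776]
[-0.0, 0.04, -0.26, 1.15, 0.0, -0.0]
[-0.0, 0.04, -0.26, 1.15, 0.0, -0.0]
[-0.0, 0.04, -0.26, 1.15, 0.0, -0.0]
[-0.0, 0.04, -0.26, 1.15, 0.0, -0.0]
[-0.0, 0.04, -0.26, 1.15, 0.0, -0.0]
[-0.0, 0.04, -0.26, 1.15, 0.0, -0.0]
[-0.0, 0.04, -0.26, 1.15, 0.0, -0.0]
[-0.0, 0.04, -0.26, 1.15, 0.0, -0.0]
[-0.0, 0.04, -0.26, 1.15, 0.0, -0.0]
[-0.0, 0.04, -0.26, 1.15, 0.0, -0.0]
[-0.0, 0.04, -0.26, 1.15, 0.0, -0.0]
[-0.0, 0.04, -0.26, 1.15, 0.0, -0.0]
[-0.0, 0.04, -0.26, 1.15, 0.0, -0.0]
[-0.0, 0.04, -0.26, 1.15, 0.0, -0.0]
[-0.0, 0.04, -0.26, 1.15, 0.0, -0.0]
[-0.0, 0.04, -0.26, 1.15, 0.0, -0.0]
end [0.4497497  0.2726477  0.14516518] H [0.53594944 0.35437809 0.084     ]
```

{"op": "servo_tool", "data": {
  "series": "0.5 0 0.04 -0.26 1.15 0 0; 0.5 0 0.04 -0.26 1.15 0 0; 0.5 0 0.04 -0.26 1.15 0 0; 0.5 0 0.04 -0.26 1.15 0 0"
}}

```text
time_s: 13.92
eef_pos: [0.4419, 0.2652, 0.1148]
tool_rot: [-0.016, 0.394, 0.918, -0.037]
wrist_force: [0.7, 1.0, -1.7]
gripper_width: 0.0068
```

{"op": "servo_tool", "data": {
  "series": "0.5 0 0.04 -0.26 1.15 0 0; 0.5 0 0.04 -0.26 1.15 0 0; 0.5 0 0.04 -0.26 1.15 0 0; 0.5 0 0.04 -0.26 1.15 0 0; 0.5 0 0 0 0 0 0"
}}

```text
time_s: 14.55
eef_pos: [0.4435, 0.2669, 0.1248]
tool_rot: [-0.032, 0.393, 0.916, -0.074]
wrist_force: [-0.4, -0.8, -0.1]
gripper_width: 0.0067
```

```bash
python3 - <<'E'
from h import *
b=snap('side','side7')['color'];a=snap('top','top7')['color']
f=lambda im,s:cv2.convertScaleAbs(cv2.resize(im,None,fx=s,fy=s,interpolation=cv2.INTER_CUBIC),alpha=1.4,beta=10)
C=np.zeros((600,800,3),np.uint8);C[:600,:480]=f(b[225:325,335:415],6);C[:320,480:]=f(a[220:270,220:270],32/5)
cv2.imwrite('pics/c7.png',C)
E
```

```text
(no output)
```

View pics/c7.png

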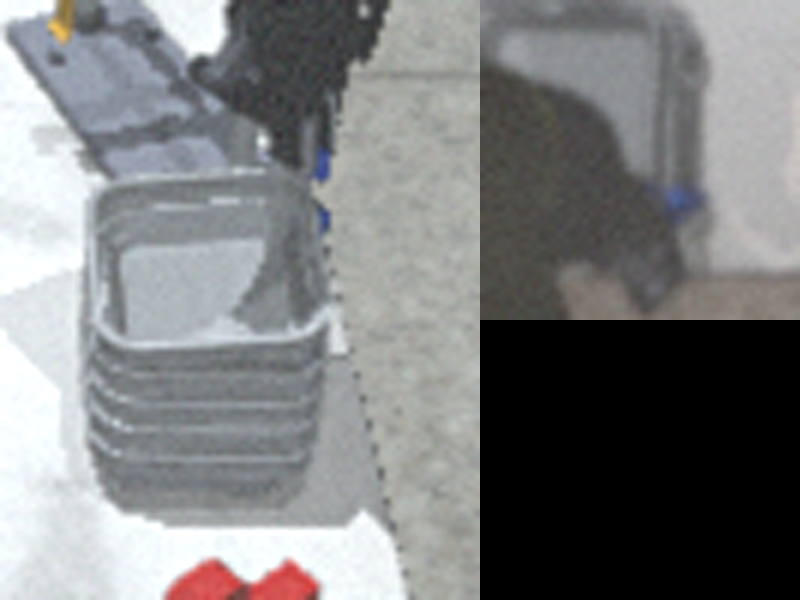

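The pan is tilting with its ear up. A gap shows between the ears at (322,165) and (325,220), the far corner is still down, and the stack stands. I'll continue to about 0.35 rad.

{"op": "servo_tool", "data": {
  "series": "0.5 0 0.04 -0.26 1.15 0 0; 0.5 0 0.04 -0.26 1.15 0 0; 0.5 0 0.04 -0.26 1.15 0 0; 0.5 0 0.04 -0.26 1.15 0 0; 0.5 0 0.04 -0.26 1.15 0 0; 0.5 0 0.04 -0.26 1.15 0 0; 0.5 0 0.04 -0.26 1.15 0 0; 0.5 0 0.04 -0.26 1.15 0 0"
}}

```text
time_s: 15.65
eef_pos: [0.4491, 0.2721, 0.1444]
tool_rot: [-0.063, 0.389, 0.907, -0.148]
wrist_force: [-0.6, 0.3, -0.2]
gripper_width: 0.0071
```

{"op": "servo_tool", "data": {
  "series": "0.5 0 0.04 -0.26 1.15 0 0; 0.5 0 0.04 -0.26 1.15 0 0; 0.5 0 0 0 0 0 0; 0.5 0 0 0 0 0 0; 0.5 0 0 0 0 0 0"
}}

```text
time_s: 16.27
eef_pos: [0.4509, 0.2738, 0.1489]
tool_rot: [-0.071, 0.388, 0.904, -0.165]
wrist_force: [0.2, 0.9, -0.2]
gripper_width: 0.0069
```

```bash
python3 - <<'E'
from plan import *
from station import manip
s=manip.state();P=np.array(s['eef_pos']);Q=rot(s['tool_rot'])
p,q=rows(P+[0,0,.09],Q,8)
print('level + up'); pl=[.440,.263,.23]
p,q=rows(pl,down(.761),5,(p,q))
for f in('side1','side7'):
    pass
E
```

```text
t 16.27 p [0.4509 0.2738 0.1489] F [ 0.2  0.9 -0.2] w 0.0069
[-0.0, -0.4, -1.05, 0.0, 0.0, 0.0]
[-0.0, -0.4, -1.05, 0.0, 0.0, 0.0]
[-0.0, -0.4, -1.05, 0.0, 0.0, 0.0]
[-0.0, -0.4, -1.05, 0.0, 0.0, 0.0]
[-0.0, -0.4, -1.05, 0.0, 0.0, 0.0]
[-0.0, -0.4, -1.05, 0.0, 0.0, 0.0]
[-0.0, -0.4, -1.05, 0.0, 0.0, 0.0]
[-0.0, -0.4, -1.05, 0.0, 0.0, 0.0]
level + up
[-0.01, -0.22, 0.28, -4.13, 0.0, 0.0]
[-0.01, -0.24, 0.26, -4.13, 0.0, 0.0]
[-0.01, -0.26, 0.24, -4.13, 0.0, 0.0]
[-0.01, -0.28, 0.22, -4.13, 0.0, 0.0]
[-0.01, -0.29, 0.2, -4.13, 0.0, 0.0]
```

{"op": "servo_tool", "data": {
  "series": "0.5 0 -0.1 -0.3 0 0 0; 0.5 0 -0.2 -0.5 0 0 0; 0.5 0 -0.3 -0.8 0 0 0; 0.5 0 -0.4 -1.1 0 0 0; 0.5 0 -0.5 -1.4 0 0 0; 0.5 0 -0.5 -1.4 0 0 0; 0.5 0 -0.5 -1.4 0 0 0; 0.5 0 -0.5 -1.4 0 0 0"
}}

```text
time_s: 17.27
eef_pos: [0.4518, 0.2747, 0.2384]
tool_rot: [-0.071, 0.387, 0.904, -0.165]
wrist_force: [-0.4, -0.3, -2.5]
gripper_width: 0.0069
```

{"op": "servo_tool", "data": {
  "series": "0.5 0 -0.4 -0.8 -4.1 0 0; 0.5 0 -0.3 -0.6 -4.1 0 0; 0.5 0 -0.3 -0.4 -4.1 0 0; 0.5 0 -0.3 0 -4.1 0 0; 0.5 0 -0.3 0 -4.2 0 0; 0.5 0 0 0 0 0 0; 0.5 0 0 0 0 0 0"
}}

```text
time_s: 18.15
eef_pos: [0.4447, 0.2678, 0.2584]
tool_rot: [-0.0, 0.394, 0.919, -0.001]
wrist_force: [1.0, -0.3, -1.2]
gripper_width: 0.0066
```

```bash
python3 - <<'E'
from plan import *
rows([.440,.263,.25],down(.761),1)
b=snap('side','side8')['color'];a=snap('top','top8')['color']
f=lambda im,s:cv2.convertScaleAbs(cv2.resize(im,None,fx=s,fy=s,interpolation=cv2.INTER_CUBIC),alpha=1.4,beta=10)
C=np.zeros((600,800,3),np.uint8);C[:600,:480]=f(b[180:330,320:440],4);C[:320,480:]=f(a[210:270,210:270],16/3)
cv2.imwrite('pics/c8.png',C)
E
```

```text
t 18.15 p [0.4447 0.2678 0.2584] F [ 1.  -0.3 -1.2] w 0.0066
[-0.02, -0.67, 0.84, -0.12, 0.01, -0.0]
```

View pics/c8.png

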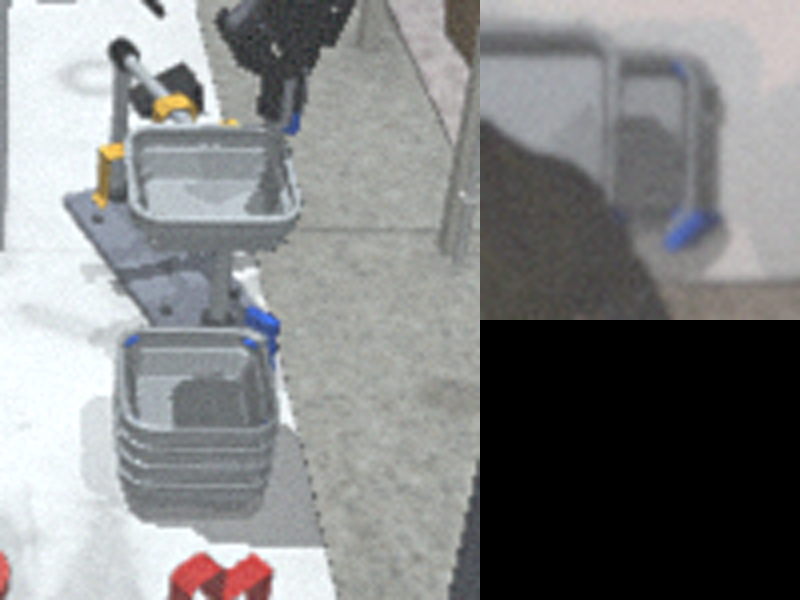

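The pan is free and level, the four-pan stack stands in place, and the strap still hangs. Next I carry the pan over the stand to the reader.

```bash
python3 - <<'E'
from plan import *
p=rows([.465,.025,.262],down(.761),8)
print();rows([.4092,-.2181,.20],down(.761),8,p)
E
```

```text
t 18.25 p [0.4451 0.2681 0.2579] F [-0.3  0.7 -1.2] w 0.0067
[-2.37, -1.92, -0.05, -0.02, 0.0, 0.0]
[-2.37, -1.92, -0.05, -0.02, 0.0, 0.0]
[-2.37, -1.92, -0.05, -0.02, 0.0, 0.0]
[-2.37, -1.92, -0.05, -0.02, 0.0, 0.0]
[-2.37, -1.92, -0.05, -0.02, 0.0, 0.0]
[-2.37, -1.92, -0.05, -0.02, 0.0, 0.0]
[-2.37, -1.92, -0.05, -0.02, 0.0, 0.0]
[-2.37, -1.92, -0.05, -0.02, 0.0, 0.0]

[-1.72, -2.6, 0.78, 0.0, 0.0, 0.0]
[-1.72, -2.6, 0.78, 0.0, 0.0, 0.0]
[-1.72, -2.6, 0.78, 0.0, 0.0, 0.0]
[-1.72, -2.6, 0.78, 0.0, 0.0, 0.0]
[-1.72, -2.6, 0.78, 0.0, 0.0, 0.0]
[-1.72, -2.6, 0.78, 0.0, 0.0, 0.0]
[-1.72, -2.6, 0.78, 0.0, 0.0, 0.0]
[-1.72, -2.6, 0.78, 0.0, 0.0, 0.0]
```

{"op": "servo_tool", "data": {
  "series": "0.5 -1.2 -1 -0.1 0 0 0; 0.5 -2.4 -1.9 -0.1 0 0 0; 0.5 -2.4 -1.9 0 0 0 0; 0.5 -2.4 -1.9 0 0 0 0; 0.5 -2.4 -1.9 0 0 0 0; 0.5 -2.4 -1.9 0 0 0 0; 0.5 -2.4 -1.9 0 0 0 0; 0.5 -2.4 -1.9 0 0 0 0"
}}

```text
time_s: 19.25
eef_pos: [0.465, 0.0369, 0.2601]
tool_rot: [-0.001, 0.394, 0.919, -0.001]
wrist_force: [0.2, -0.5, -1.2]
gripper_width: 0.0067
```

{"op": "servo_tool", "data": {
  "series": "0.5 -2.3 -2.3 0 0 0 0; 0.5 -1.9 -2.6 0 0 0 0; 0.5 -1.7 -2.6 0 0 0 0; 0.5 -1.7 -2.6 0 0 0 0; 0.5 -1.7 -2.6 0 0 0 0; 0.5 -1.7 -2.6 0 0 0 0; 0.5 -1.7 -2.6 0 0 0 0; 0.5 -1.7 -2.6 0 0 0 0"
}}

```text
time_s: 20.25
eef_pos: [0.4151, -0.2087, 0.2605]
tool_rot: [-0.001, 0.394, 0.919, -0.001]
wrist_force: [0.6, -0.2, -1.6]
gripper_width: 0.0067
```

{"op": "servo_tool", "data": {
  "series": "0.5 0 0 0 0 0 0; 0.5 0 0 0 0 0 0; 0.5 0 0 0 0 0 0"
}}

```text
time_s: 20.62
eef_pos: [0.4158, -0.2063, 0.2605]
tool_rot: [-0.001, 0.394, 0.919, -0.001]
wrist_force: [0.2, -0.5, -1.7]
gripper_width: 0.0069
```

```bash
python3 - <<'E'
from plan import *
rows([.4092,-.2181,.102],down(.761),8)
E
```

```text
t 20.62 p [ 0.4158 -0.2063  0.2605] F [ 0.2 -0.5 -1.7] w 0.0069
[-0.05, -0.16, 1.98, -0.01, -0.0, 0.01]
[-0.05, -0.16, 1.98, -0.01, -0.0, 0.01]
[-0.05, -0.16, 1.98, -0.01, -0.0, 0.01]
[-0.05, -0.16, 1.98, -0.01, -0.0, 0.01]
[-0.05, -0.16, 1.98, -0.01, -0.0, 0.01]
[-0.05, -0.16, 1.98, -0.01, -0.0, 0.01]
[-0.05, -0.16, 1.98, -0.01, -0.0, 0.01]
[-0.05, -0.16, 1.98, -0.01, -0.0, 0.01]
```

{"op": "servo_tool", "data": {
  "series": "0.5 -0.1 -0.3 1.5 0 0 0; 0.5 -0.1 -0.2 2.3 0 0 0; 0.5 -0.1 -0.2 2.3 0 0 0; 0.5 -0.1 -0.2 2.3 0 0 0; 0.5 0 -0.2 2.3 0 0 0; 0.5 0 -0.1 2 0 0 0; 0.5 0 -0.1 1.2 0 0 0; 0.5 0 0 0 0 0 0"
}}

```text
time_s: 21.62
eef_pos: [0.4083, -0.2183, 0.1205]
tool_rot: [-0.002, 0.394, 0.919, -0.001]
wrist_force: [0.1, -0.2, -0.4]
gripper_width: 0.0068
```

```bash
python3 - <<'E'
from plan import *
from fit import place
p=rows([.4092,-.2181,.102],down(.761),2)
from station import manip
P=np.array(manip.state()['eef_pos'])
c=(P[0]+.0503,P[1]+.0476,-.024); z=P[2]-.0407
b=snap('side','side9')['color'];a=snap('top','top9')['color']
a_=np.linspace(0,2*np.pi,48,endpoint=False)
h,r=.051,.014
sq=lambda z: np.array([[np.sign(np.cos(t))*(h-r)+r*np.cos(t),np.sign(np.sin(t))*(h-r)+r*np.sin(t),z] for t in a_+.01])
def up(im,n,x,y,w,hh,s):
    im=cv2.resize(im[y:y+hh,x:x+w],None,fx=s,fy=s,interpolation=cv2.INTER_CUBIC)
    im=cv2.convertScaleAbs(im,alpha=1.4,beta=10)
    q=(proj(n,place(c,sq(z+.036)))+.5-[x,y])*s-.5
    cv2.polylines(im,[np.round(q*16).astype(np.int32)],True,(0,0,255),1,cv2.LINE_AA,4)
    return im
C=np.zeros((600,800,3),np.uint8);C[:480,:480]=up(b,'side',325,160,80,80,6);C[:320,480:]=up(a,'top',365,215,64,64,5)
cv2.imwrite('pics/c9.png',C); print(c,z)
E
```

```text
t 21.62 p [ 0.4083 -0.2183  0.1205] F [ 0.1 -0.2 -0.4] w 0.0068
[-0.03, 0.04, 0.92, -0.07, -0.07, 0.02]
[-0.03, 0.04, 0.92, -0.07, -0.07, 0.02]
(np.float64(0.4586100599362532), np.float64(-0.17068800454756117), -0.024) 0.07977772468859201
```

View pics/c9.png

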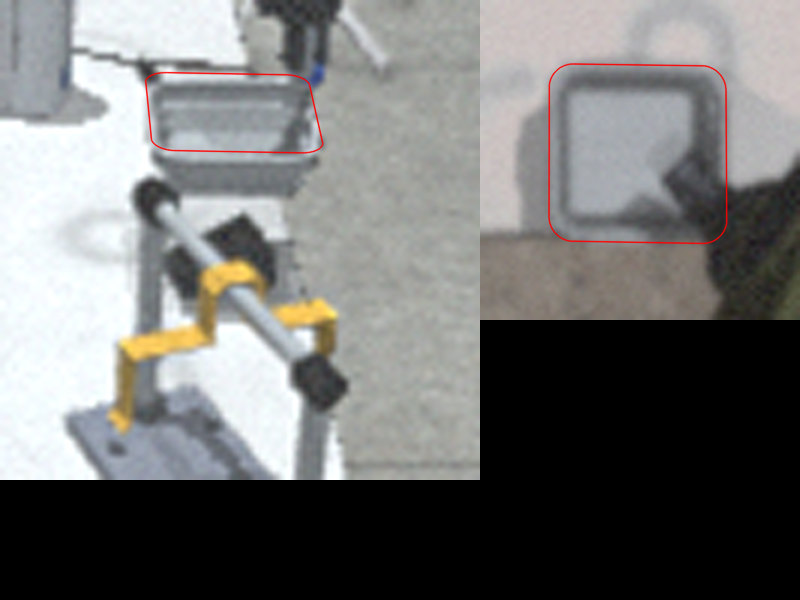

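The pan matches its predicted outline to within about 1 px and looks level. It sits over the reader, and the strap still straddles the bar. Final lowering:

{"op": "servo_tool", "data": {
  "series": "0.5 0 0.1 0.4 0 0 0; 0.5 0 0 0.5 0 0 0; 0.5 0 0 0.5 0 0 0; 0.5 0 0 0.3 0 0 0; 0.5 0 0 0 0 0 0; 0.5 0 0 0 0 0 0; 0.5 0 0 0 0 0 0; 0.5 0 0 0 0 0 0"
}}

```text
time_s: 22.72
eef_pos: [0.4099, -0.2184, 0.1047]
tool_rot: [-0.0, 0.394, 0.919, -0.001]
wrist_force: [0.4, 0.3, -2.2]
gripper_width: 0.0068
```

{"op": "servo_tool", "data": {
  "series": "0.5 0 0 0 0 0 0; 0.5 0 0 0 0 0 0; 0.5 0 0 0 0 0 0; 0.5 0 0 0 0 0 0"
}}

```text
time_s: 23.22
eef_pos: [0.4098, -0.2183, 0.1046]
tool_rot: [-0.0, 0.394, 0.919, -0.001]
wrist_force: [0.5, 0.6, -2.8]
gripper_width: 0.0067
```

```bash
python3 - <<'E'
from h import *
from station import manip
b=snap('side','side10')['color']
# where the pan's vertical edges lie on two image columns: rim brightness minima/maxima per column, to check level
g=cv2.cvtColor(b,cv2.COLOR_BGR2GRAY)
P=np.array(manip.state()['eef_pos']);c=P+[.0503,.0476,-.0407]
print('pan',c.round(4),'q',manip.state()['qd'].round(3).tolist(),manip.state()['wrist_force'].round(1))
for sx in(-.03,0,.03):
    for sy in(-.051,.051):
        u,v=proj('side',c+[sx,sy,.036])[0]; ui=int(round(u)); vi=int(round(v)); print(sx,sy,round(u,1),round(v,1),vi-4,g[vi-4:vi+6,ui-1:ui+2].mean(1).astype(int).tolist())
E
```

```text
pan [ 0.4601 -0.1707  0.0639] q [0.0, -0.0, -0.001, 0.001, 0.001, 0.0] [ 0.4  0.5 -1. ]
-0.03 -0.051 369.1 175.6 172 [103, 90, 87, 86, 101, 102, 79, 81, 83, 107]
-0.03 0.051 372.3 188.8 185 [72, 72, 65, 69, 89, 107, 76, 79, 76, 78]
0 -0.051 361.2 175.5 172 [150, 163, 168, 169, 154, 99, 77, 81, 94, 103]
0 0.051 363.9 188.7 185 [101, 125, 123, 120, 123, 110, 76, 78, 76, 77]
0.03 -0.051 353.3 175.5 171 [136, 161, 135, 100, 69, 81, 97, 77, 82, 100]
0.03 0.051 355.6 188.7 185 [109, 139, 137, 134, 122, 113, 104, 82, 73, 73]
```

```bash
python3 -c "
from station import manip
print(manip.finish_job())"
```

```text
the job is handed in; nothing more can be done
None
```

I finished the task and handed it in at about 23 s; no verdict was reported.

- **Strap:** it hangs on the stand's bar, straddling it near the middle, and is let go. It was still there in the last picture I viewed.
- **Peel:** I raised the pan by its blue ear to a tilt of about 0.36 rad about the far corner, then lifted it clear and levelled it. The picture at about 0.16 rad showed the far corner still down. The picture after the lift showed the remaining stack standing, apparently where it was.
- **Pan at the reader:** I hold it level and still, with the arm at rest. Worked out from the arm's position, the tag is at about (0.460, -0.171, 0.064). That is within about 2 mm of the reader's middle as I measured it, and about 32–35 mm above the reader's top.

**Checks that disagreed or are weak:**
- **Side camera:** it reads about 1 px (roughly 3 mm) off the predicted positions. The offset was about the same at the pan's front and back rims, so I took it as a camera offset and not tilt.
- **Ear grip:** the gripper read about 7 mm on the 9 mm ear. The reading stayed steady, with no sign of slip.
- **Tag position:** it was never seen directly, because the tag is on the underside.

I viewed 12 pictures, two over the budget of 10.

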